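# Unbolt and open the vial safe

## Task

Open the small vial safe that is screwed to the table, using only your fingertips: hold its spring catch down with one fingertip while the other fingertip slides the bolt back towards the robot side of the safe until it is fully drawn and the catch can spring up again behind it; then push the grey cover sideways off the compartment until it is fully open. Pick nothing up, and do not shift or knock over the vials and the mouse that stand around and on the safe.

Things in the scene. Friction and masses are not known exactly. Their poses are not given: they have to be found in the camera images.
- safe: white fixed box, 160 (x) by 200 (y) by 60 mm high; origin at the centre of its underside, on the table. Own x points from its front strip (nearest the robot: bolt, catch) to its back strip (cover), y left, z up. (x, y, z) below are mm in this frame, all shut. Small screwed feet stick out 14 mm at front and back.
- safe_deck (a point): centre of the box's top, (0, 0, 60). Front strip, x -80 to 0: steel bolt right of the middle, the catch left of it, a vial at its left end. Back strip: grey cover on an open compartment (right half); the left half is clear deck for the open cover. A tooth stops the bolt after 3 mm unless the catch is down over 6 mm; the bolt's nose stops the cover after 3 mm until drawn 15 mm.
- bolt (a joint): bolt travel in m: 0 = shut, 0.032 = fully drawn; it grows as the bolt moves along the safe's -x, towards the robot. Friction about 1.5 N, no spring. Beyond 0.027 it has passed the catch's tooth, which can then spring up and keep it drawn.
- tab_face (a point): point on the push face of the bolt's upright steel tab, the face that looks to the safe's +x: (-32, -55, 94), moves with the bolt. Tab: 10 mm thick (x), 26 mm wide (y), top at z 108. Behind the face are 36 mm of room to the cover's front (cover top z 78, its ribs z 79); under a fingertip there lie the bolt bar (top z 72) and its bridge (top z 76.5).
- catch (a joint): how far the spring catch is pressed down, in m: 0 = up, 0.012 = bottomed. It moves straight down only; the spring takes about 4 N to start and 7 N at the bottom, and raises it again by itself.
- paddle_top (a point): centre of the top of the catch's ribbed paddle, (-37, -5, 92): a flat grey bar 76 mm long (x -75 to 1), 24 mm wide (y), its top at z 92 when up, z 80 when bottomed. It lies left of the tab, 50 mm centre to centre, and is long enough for a fingertip to slide along it, still pressing, while the bolt is drawn.
- cover (a joint): travel of the sliding cover in m: 0 = shut, 0.085 = fully open; it grows as the cover moves to the safe's +y (left). Friction about 1.5 N, stays where left.
- cover_end (a point): middle of the upper edge of the cover's right-hand end face, (40, -95, 78), moves with the cover. The face looks to the safe's -y, is 72 mm long (x 4 to 76) and 17 mm high (z 61 to 78): push it to +y. The box's rim beyond it is at z 60 and ends at y -100; past that is free air.
- deck_vial: bystander: white screw-capped vial 27 mm across, 52 mm high, loose, standing on the left part of the safe's front strip (cap top at z 112); origin at the centre of its underside
- big_vial: bystander: screw-capped vial with dark cap, 42 mm across, 85 mm high, loose on the table; origin at the centre of its underside
- stain_vial: bystander: screw-capped vial with white cap, 32 mm across, 60 mm high, loose on the table; origin at the centre of its underside
- small_vial: bystander: screw-capped vial 27 mm across, 52 mm high, loose on the table at the front right of the safe; origin at the centre of its underside
- mouse: bystander: black computer mouse, 112 by 71 by 37 mm, loose on its mat at the right; origin at the centre of its underside

How it is judged:
By the outcome, as a careful person would: the job done as asked, in the order asked, and still so for the second after the job is handed in, with the robot touching nothing.
It also fails if it takes over 58 s, if anything falls off the work surface, if the arm or the gripper's body presses on something with over 40 N, if the wrist force passes 120 N, or if a joint passes its speed limit or range.

## Robot

A 6-joint arm with a two-finger parallel gripper is mounted at the origin on a cart in front of the work surface, level with it; the furniture and walls round the work are solid. World frame = base frame: x ahead of the robot, y to its left, z up, the work surface at z = 0. Lengths are in m, angles in degrees, forces in N, time in s.
With the tool pointing down it reaches from about 0.375 to 0.75 m from the base axis. Payload 9 kg.
Tool frame: the origin (TCP) lies on the centre line of the jaws, within the pads' length; the fingertips stand ahead of it and the grasp point (between the pads) lies 6 mm ahead of it (manip.tips_ahead is the z of the fingertips in the tool frame, in m); z points along the fingers, y is the line along which they close (so a half turn about z gives the same grasp; the last joint's range is limited). The gripper opens to 85 mm and grips with 20 to 120 N. Pads are 22 mm wide; open, the fingers measure 114 mm over their backs; the gripper's body (76 mm by 85 mm) begins 54 mm behind the grasp point. The pads swing forward as they close: fully open they stand 13 mm farther back than shut.
Start: joints at [59.032, 5.964, 5.575, 89.605, 0, 77.527], TCP at [0.19, 0.569, 0.256] pointing down, gripper open.
Joint ranges: [-171.21, 171.21], [-48.23, 106.86], [-62.78, 66.21], [-105.2, 120.99], [-86.42, 89.51], [-180, 180]. Speed limits (degrees/s): [127.2, 127.2, 147.25, 180, 180, 180].

## Interface

Orientations are given as a 3x3 rotation matrix whose columns are the frame's x, y, z axes.
In Python, from cell import manip gives the robot as it stands. The module is installed in compiled form; this text tells all that it offers.
- The arm moves only by the tool send_rows, never from a script. Its argument "rows" is text: rows parted by semicolons, each of 5 numbers parted by spaces: the finger opening in mm, from 0 to 85.4, then the shift along the world's x, y, z in mm, then the turn about the world's z in rad. A call has exactly 10 rows; each row is the pose to reach, as a shift and turn from the pose commanded when the call began; what a row does not reach only later rows make up. A row lasts 1/8 s, in which the tool goes at most 62.5 mm and 10.7 degrees, less where a joint would pass 70% of its speed; a pose out of reach is approached as far as the arm can. A call with a gripper value outside its range is refused whole. The fingers move at their own pace and stop on an object; "grip_force" is the grip in N (left out, the last holds). Time passes only in rows, so rows that repeat a pose let the fingers close, or fill a call up. It gives the time, the measured TCP pose, the force, the opening and the grip force at its end, in the units of the state.
- manip.get_state(): the state, without advancing time (a new reading comes with each control period).
- manip.read_camera(name): name is "scene" or "top" or "wrist"; returns the picture (384x512x3 uint8, red, green, blue); there is no depth.
- manip.calibration(name): a dict with "fx", "fy", "cx", "cy" (pixels), "rvec" (rotation vector, rad) and "tvec" (3), from world to camera coordinates, as OpenCV has them. Camera axes: x right, y down, z forward; pixel columns grow to the right and rows downward; lengths in m; the calibration is good to about 2 mm. A picture is of the moment at which its call begins: read the wrist's pose just before it. calibration takes no time and is no camera call; for the wrist camera it gives the pose at the moment of the call.
- manip.sign_off(): hands the job in; it is judged then, once.
The state is a dict: "time": time; "joints": joint angles; "joint_vel": joint speeds; "tau": joint torques, N m; "position": TCP position; "eef_rot": TCP orientation; "contact_force": force on the tool from outside, world axes, zero at the start; "wrist_torque": the same for the moment, N m; "gripper_width": finger opening in m; "gripper_force": force on a finger pad.
Only numpy, scipy, OpenCV 4.12 (cv2) and the standard library are available. Lean on these libraries where they do the work, as an engineer would, in place of code of your own. Each camera call takes 0.05 s, during which the arm holds its last target. There are 200 camera calls.

## Working session

There is one attempt and no reset: what is moved stays moved. The work goes in short steps, Python scripts to look and compute and a tool call to move; the robot and the scene stay as the last step left them, time stands still between calls to the robot, and variables do not carry over. Pictures are saved under pics/ and viewed, at most 10 in all, crops included, and the job is handed in when it is done.

Besides the shell and the picture viewer there is one more tool, called after ">>>" as name(argument=value, ...), one argument or row to a line, values as JSON. send_rows: Moves the arm, as the interface text tells. Its arguments: {"type":"object","properties":{"rows":{"type":"string"},"grip_force":{"type":"number"}},"required":["rows"]}

```bash
mkdir -p pics
python3 - <<'E'
from cell import manip
import cv2
for n in ("top","scene"):
    cv2.imwrite(f"pics/{n}0.png",cv2.resize(manip.read_camera(n)[:,:,::-1],(768,576),interpolation=cv2.INTER_CUBIC))
    print(n,manip.calibration(n))
s=manip.get_state();print(s["time"],s["position"],s["eef_rot"],s["gripper_width"],manip.tips_ahead)
E
```

```text
top {'fx': 358.02135652668244, 'fy': 358.02135652668244, 'cx': 256.94208352948846, 'cy': 193.3860967691835, 'rvec': array([ 2.10405447, -2.13746575,  0.20777017]), 'tvec': array([-0.09625183,  0.49059422,  1.07457416])}
scene {'fx': 357.39828773098014, 'fy': 357.39828773098014, 'cx': 253.95719521779156, 'cy': 191.59138185730797, 'rvec': array([ 1.85557667, -0.9699003 ,  0.56384483]), 'tvec': array([-0.38173655,  0.23787539,  0.74239264])}
0.1 [0.19017466 0.56876872 0.25561789] [[-9.48367044e-01  3.17174355e-01 -6.15361848e-04]
 [ 3.17174848e-01  9.48366519e-01 -1.03024899e-03]
 [ 2.56820016e-04 -1.17223149e-03 -9.99999280e-01]] 0.08490756090524734 0.025
```

View pics/top0.png

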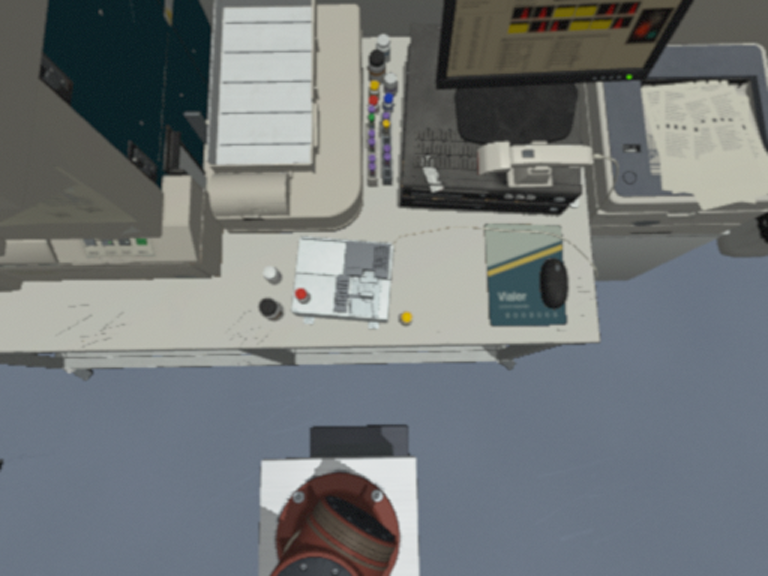

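View pics/scene0.png

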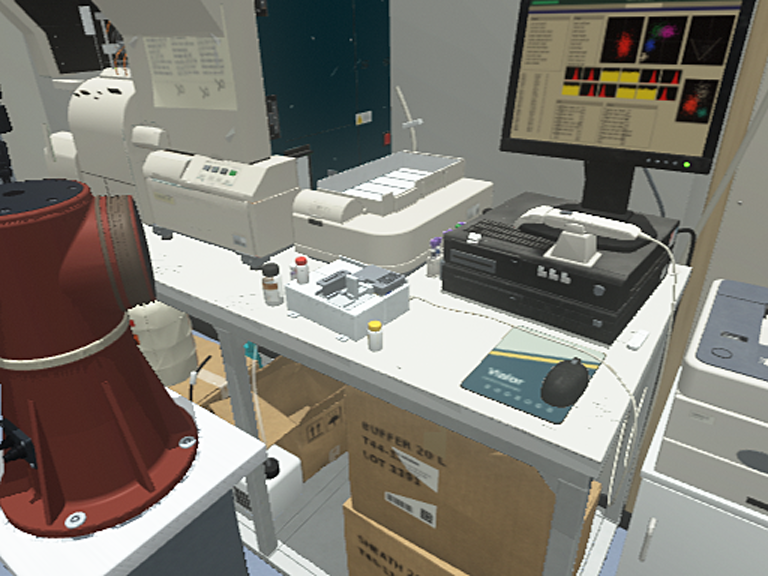

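The top view shows the safe with top corners at about (300,238), (392,242), (388,320) and (293,314) in the enlarged picture. The cover is at its back right (345-390, 242-275), the red-capped deck vial at (302,295), the dark-capped big vial at (270,308), the stain vial at (270,273), the small vial at (407,317) and the mouse at (553,283).

```bash
cat > h.py <<'E'
from cell import manip
import cv2, numpy as np
def pix2w(c,uv,z):
    R=cv2.Rodrigues(np.array(c["rvec"]))[0];t=np.array(c["tvec"]).ravel();C=-R.T@t
    d=R.T@np.array([(uv[0]-c["cx"])/c["fx"],(uv[1]-c["cy"])/c["fy"],1])
    return C+d*(z-C[2])/d[2]
def proj(c,P):
    K=np.array([[c["fx"],0,c["cx"]],[0,c["fy"],c["cy"]],[0,0,1]])
    return cv2.projectPoints(np.array(P,float).reshape(-1,3),np.array(c["rvec"]),np.array(c["tvec"]),K,None)[0][:,0]
E
python3 - <<'E'
from h import *
c=manip.calibration("top")
for n,p,z in [("BL",(300,238),.06),("BR",(392,242),.06),("FR",(388,320),.06),("FL",(293,314),.06),("deckv",(302,295),.112),("big",(270,308),.085),("stain",(270,273),.06),("small",(407,317),.052)]:
    print(n,pix2w(c,((p[0]+.5)/1.5-.5,(p[1]+.5)/1.5-.5),z).round(3))
c=manip.calibration("wrist");R=cv2.Rodrigues(c["rvec"])[0];s=manip.get_state()
print(c["fx"],c["cx"],c["cy"]);C=-R.T@np.array(c["tvec"]).ravel()
print("cam in tool",s["eef_rot"].T@(C-s["position"]),(s["eef_rot"].T@R.T).round(3))
E
```

```text
BL [0.602 0.075 0.06 ]
BR [ 0.59  -0.119  0.06 ]
FR [ 0.425 -0.108  0.06 ]
FL [0.44  0.087 0.06 ]
deckv [0.47  0.061 0.112]
big [0.449 0.129 0.085]
stain [0.527 0.136 0.06 ]
small [ 0.431 -0.147  0.052]
311.92937197791895 252.63146292161233 190.95193631777704
cam in tool [ 0.06471049 -0.00059728 -0.11634613] [[ 0.    -0.966 -0.257]
 [ 1.     0.     0.   ]
 [ 0.    -0.257  0.966]]
```

>>> send_rows(
  rows="36 28 -54 0 0.03; 36 56 -108 0 0.06; 36 84 -162 0 0.09; 36 112 -216 0 0.12; 36 140 -270 0 0.15; 36 168 -324 0 0.18; 36 196 -378 0 0.21; 36 224 -432 0 0.25; 36 252 -486 0 0.25; 36 280 -540 0 0.25",
)

```text
time: 1.35
position: [0.4708, 0.027, 0.2562]
eef_rot: [[-0.997, 0.073, 0.0], [0.073, 0.997, 0.0], [-0.0, 0.0, -1.0]]
contact_force: [1.3, 1.2, -0.2]
gripper_width: 0.036
gripper_force: 0.0
```

>>> send_rows(
  rows="36 12 -30 0 0; 36 20 -45 0 0; 36 20 -45 0 0; 36 20 -45 0 0; 36 20 -45 0 0; 36 20 -45 0 0; 36 20 -45 0 0; 36 20 -45 0 0; 36 20 -45 0 0; 36 20 -45 0 0",
)

```text
time: 2.6
position: [0.4903, -0.016, 0.2563]
eef_rot: [[-0.997, 0.073, -0.0], [0.073, 0.997, 0.0], [0.0, 0.0, -1.0]]
contact_force: [-0.7, -0.3, -0.1]
gripper_width: 0.0357
gripper_force: 0.0
```

Run:
```python
from h import *
c=manip.calibration("wrist");im=manip.read_camera("wrist")[:,:,::-1]
cv2.imwrite("pics/w1raw.png",im);np.save("c1.npy",c,allow_pickle=True)
cv2.imwrite("pics/w1.png",cv2.resize(im,(768,576),interpolation=cv2.INTER_CUBIC))
s=manip.get_state();print(s["time"],s["position"],s["eef_rot"].round(3),s["gripper_width"],s["contact_force"])
print(manip.tips_ahead)
```

```text
2.65 [ 0.49033813 -0.01599276  0.25631584] [[-0.997  0.073 -0.   ]
 [ 0.073  0.997  0.   ]
 [ 0.     0.    -1.   ]] 0.036002797891169044 [0.04604825 0.24814633 0.01601421]
0.025
```

View pics/w1.png

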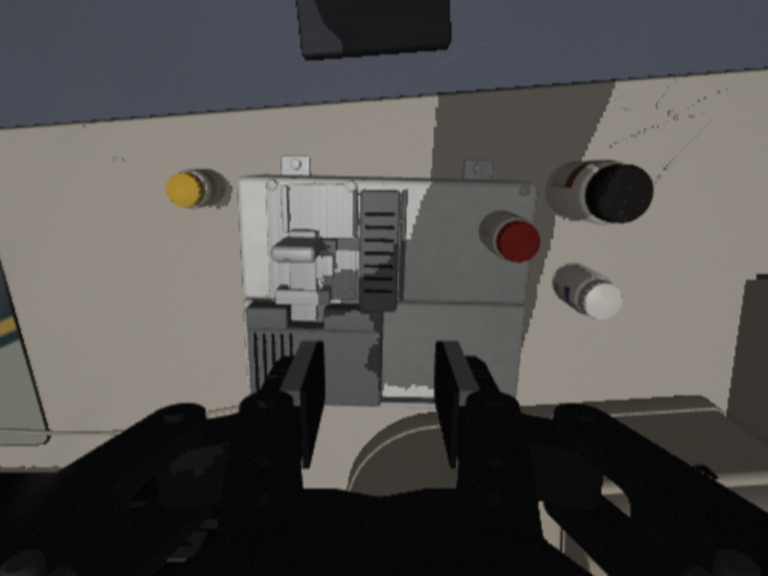

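The wrist view (robot side at the top) shows the paddle with corners at about (361,190), (403,192), (396,310) and (359,308). The tab is near (294,248). The box's front corners are at (240,177) and (536,186). The tips look clear of everything.

```bash
cat >> h.py <<'E'
def S2W(p,P):
    P=np.array(P,float).reshape(-1,3)/1000;a=p[2];c,s=np.cos(a),np.sin(a)
    return np.c_[p[0]+c*P[:,0]-s*P[:,1],p[1]+s*P[:,0]+c*P[:,1],P[:,2]]
E
python3 - <<'E'
from h import *
from scipy.optimize import least_squares
c=np.load("c1.npy",allow_pickle=True).item()
uv=(np.array([(240,177),(536,186),(361,190),(403,192),(396,310),(359,308)],float)+.5)/1.5-.5
P=[(-80,-100,60),(-80,100,60),(-75,-17,92),(-75,7,92),(1,7,92),(1,-17,92)]
r=least_squares(lambda p:(proj(c,S2W(p,P))-uv).ravel(),[.514,-.016,-.07])
p=r.x;print(p,np.degrees(p[2]));print(r.fun.reshape(-1,2).round(1));np.save("p.npy",p)
for q in [(-32,-68,108),(-32,-42,108),(-42,-68,108),(-42,-42,108),(76,-10,78),(-14,-30,0),(-14,-55,0),(40,-120,0)]:
    print(q,((proj(c,S2W(p,q))[0]+.5)*1.5-.5).round(),S2W(p,q)[0].round(4))
im=cv2.imread("pics/w1raw.png");L=cv2.resize(im[90:230,140:370],None,fx=3.4,fy=3.4,interpolation=cv2.INTER_CUBIC)
for q in P+[(-32,-68,108),(-32,-42,108),(-42,-68,108),(-42,-42,108),(4,-95,78),(4,-17,78),(80,100,60),(80,0,60)]:
    u=(proj(c,S2W(p,q))[0]+.5-[140,90])*3.4-.5
    cv2.circle(L,tuple(int(v) for v in u),4,(0,0,255),1)
cv2.imwrite("pics/w1b.png",L)
E
```

```text
[ 0.51660329 -0.0145913  -0.10402959] -5.960456497812547
[[-3.1 -1.7]
 [ 4.  -1. ]
 [ 0.  -0.5]
 [-0.8 -1. ]
 [ 0.3  2.2]
 [-0.4  2.8]]
(-32, -68, 108) [270. 264.] [ 0.4777 -0.0789  0.108 ]
(-32, -42, 108) [315. 265.] [ 0.4804 -0.053   0.108 ]
(-42, -68, 108) [270. 247.] [ 0.4678 -0.0779  0.108 ]
(-42, -42, 108) [315. 248.] [ 0.4705 -0.052   0.108 ]
(76, -10, 78) [367. 408.] [ 0.5912 -0.0324  0.078 ]
(-14, -30, 0) [348. 259.] [ 0.4996 -0.043   0.    ]
(-14, -55, 0) [317. 258.] [ 0.497  -0.0678  0.    ]
(40, -120, 0) [240. 319.] [ 0.5439 -0.1381  0.    ]
```

View pics/w1b.png

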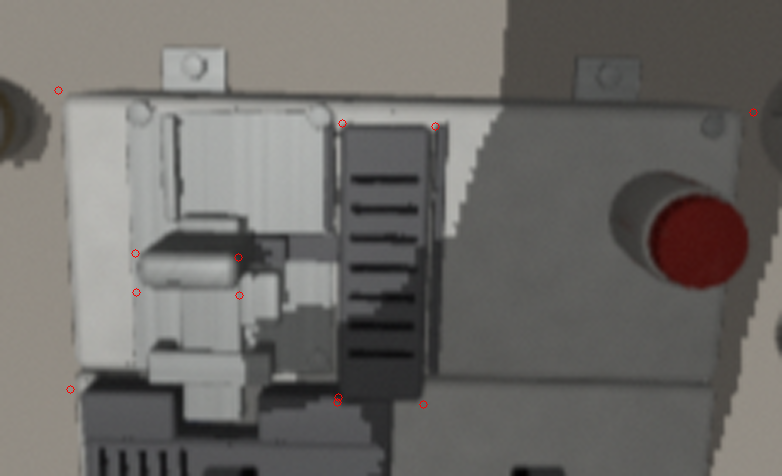

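>>> send_rows(
  rows="36 5 -14 0 -0.01; 36 9 -27 0 -0.02; 36 9 -27 -15 -0.02; 36 9 -27 -40 -0.02; 36 9 -27 -65 -0.02; 36 9 -27 -90 -0.02; 36 9 -27 -105 -0.02; 36 9 -27 -111 -0.02; 36 9 -27 -111 -0.02; 36 9 -27 -111 -0.02",
)

```text
time: 3.9
position: [0.4998, -0.0431, 0.1463]
eef_rot: [[-0.996, 0.093, 0.001], [0.093, 0.996, -0.0], [-0.001, -0.0, -1.0]]
contact_force: [0.5, -0.7, -0.2]
gripper_width: 0.036
gripper_force: 0.0
```

Run:
```python
from h import *
a=manip.read_camera("scene")[140:250,160:310,::-1];b=manip.read_camera("wrist")[:,:,::-1]
A=cv2.resize(a,(784,575),interpolation=cv2.INTER_CUBIC)
cv2.imwrite("pics/s2.png",A);cv2.imwrite("pics/w2.png",cv2.resize(b,(768,576),interpolation=cv2.INTER_CUBIC))
s=manip.get_state();print(s["time"],s["position"],s["eef_rot"].round(3)[0],s["gripper_width"],s["contact_force"])
```

```text
4.0 [ 0.49979462 -0.04311717  0.14613811] [-0.996  0.093  0.001] 0.036195751756820264 [-0.54174382  1.16548195  0.24436021]
```

View pics/w2.png

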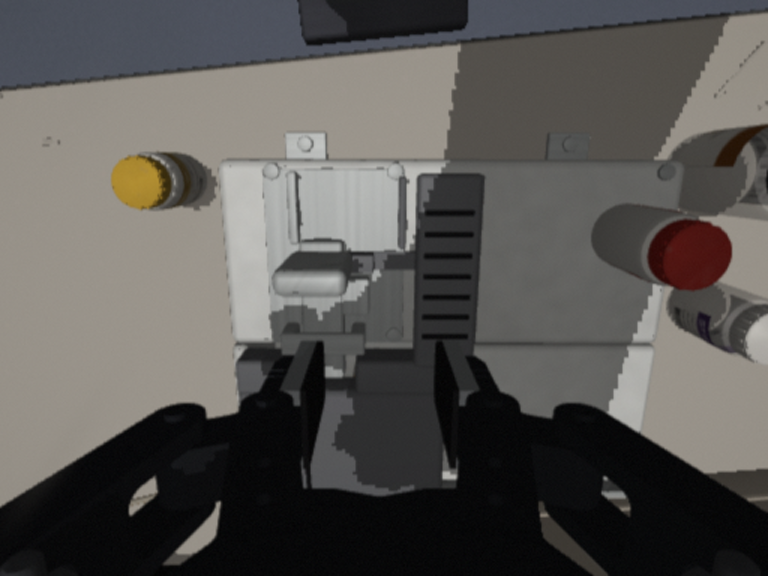

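View pics/s2.png

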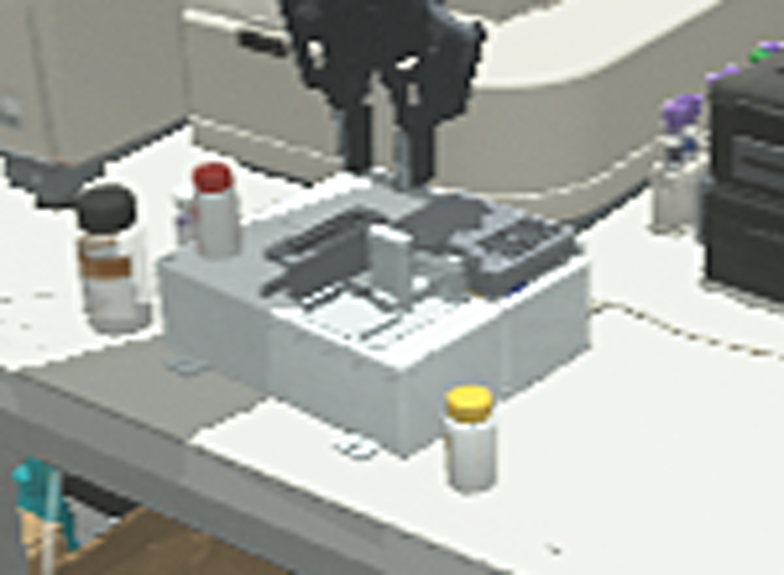

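The wrist view shows the tips at about (313,345) and (450,345), lined up in y with the tab (275-348) and the paddle (415-480). The scene view shows all vials standing and the fingers still above the deck.

Run:
```python
from h import *
c=manip.calibration("wrist");s=manip.get_state();R=s["eef_rot"];t=s["position"]
for q in [(11,18,25),(11,-18,25),(11,32,25),(-11,18,25),(11,18,20),(11,18,30)]:
    print(q,((proj(c,t+R@np.array(q)/1000)[0]+.5)*1.5-.5).round())
p=np.load("p.npy")
for a in (p,[p[0],p[1],-.095]):
  print(a)
  for q in [(-75,-17,92),(-75,7,92),(1,7,92),(-32,-68,108),(-32,-42,108),(-42,-42,108),(-80,-100,60),(-80,100,60)]:
    print(q,((proj(c,S2W(a,q))[0]+.5)*1.5-.5).round())
```

```text
(11, 18, 25) [437. 335.]
(11, -18, 25) [325. 335.]
(11, 32, 25) [481. 335.]
(-11, 18, 25) [435. 397.]
(11, 18, 20) [439. 341.]
(11, 18, 30) [435. 330.]
[ 0.51660329 -0.0145913  -0.10402959]
(-75, -17, 92) [420. 173.]
(-75, 7, 92) [488. 174.]
(1, 7, 92) [474. 371.]
(-32, -68, 108) [272. 301.]
(-32, -42, 108) [347. 301.]
(-42, -42, 108) [347. 273.]
(-80, -100, 60) [215. 156.]
(-80, 100, 60) [694. 162.]
[np.float64(0.5166032916471275), np.float64(-0.014591297724448695), -0.095]
(-75, -17, 92) [418. 173.]
(-75, 7, 92) [486. 173.]
(1, 7, 92) [474. 371.]
(-32, -68, 108) [271. 302.]
(-32, -42, 108) [346. 303.]
(-42, -42, 108) [346. 274.]
(-80, -100, 60) [213. 159.]
(-80, 100, 60) [693. 160.]
```

>>> send_rows(
  rows="36 0 -1 -10 0; 36 0 -1 -18 0; 36 0 -1 -22 0; 36 0 -1 -24 0; 36 0 -1 -26 0; 36 0 -1 -28 0; 36 0 -1 -30 0; 36 0 -1 -32 0; 36 0 -1 -32 0; 36 0 -1 -32 0",
)

```text
time: 5.25
position: [0.4995, -0.044, 0.1136]
eef_rot: [[-0.996, 0.093, 0.0], [0.093, 0.996, 0.0], [-0.0, 0.0, -1.0]]
contact_force: [-1.9, 0.7, 4.7]
gripper_width: 0.0361
gripper_force: 2.1
```

>>> send_rows(
  rows="36 0 0 -3 0; 36 0 0 -5 0; 36 0 0 -6.5 0; 36 0 0 -6.5 0; 36 -2 0 -6.5 0; 36 -4 0.4 -6.5 0; 36 -6 0.6 -6.5 0; 36 -8 0.8 -6.5 0; 36 -10 1 -6.5 0; 36 -10 1 -6.5 0",
)

```text
time: 6.5
position: [0.4908, -0.0434, 0.1077]
eef_rot: [[-0.996, 0.093, 0.004], [0.093, 0.996, -0.001], [-0.004, -0.0, -1.0]]
contact_force: [3.6, -0.3, 4.6]
gripper_width: 0.0357
gripper_force: 3.1
```

>>> send_rows(
  rows="36 -3 0.3 -0.7 0; 36 -6 0.6 -0.7 0; 36 -9 0.9 -0.7 0; 36 -12 1.1 -0.7 0; 36 -15 1.4 -0.7 0; 36 -18 1.7 -0.7 0; 36 -21 2 -0.7 0; 36 -24 2.3 -0.7 0; 36 -24 2.3 -0.7 0; 36 -24 2.3 -0.7 0",
)

```text
time: 7.75
position: [0.4669, -0.0412, 0.1071]
eef_rot: [[-0.996, 0.093, 0.004], [0.093, 0.996, -0.001], [-0.004, -0.001, -1.0]]
contact_force: [4.4, -0.8, 6.8]
gripper_width: 0.0362
gripper_force: 3.2
```

Run:
```python
from h import *
b=manip.read_camera("wrist")[:,:,::-1]
cv2.imwrite("pics/w3.png",cv2.resize(b,(768,576),interpolation=cv2.INTER_CUBIC))
s=manip.get_state();print(s["time"],s["position"],s["contact_force"],s["gripper_force"])
```

```text
7.8 [ 0.46693901 -0.04117589  0.10712824] [ 3.68871708 -1.67614609  5.88287295] 3.236447235394735
```

View pics/w3.png

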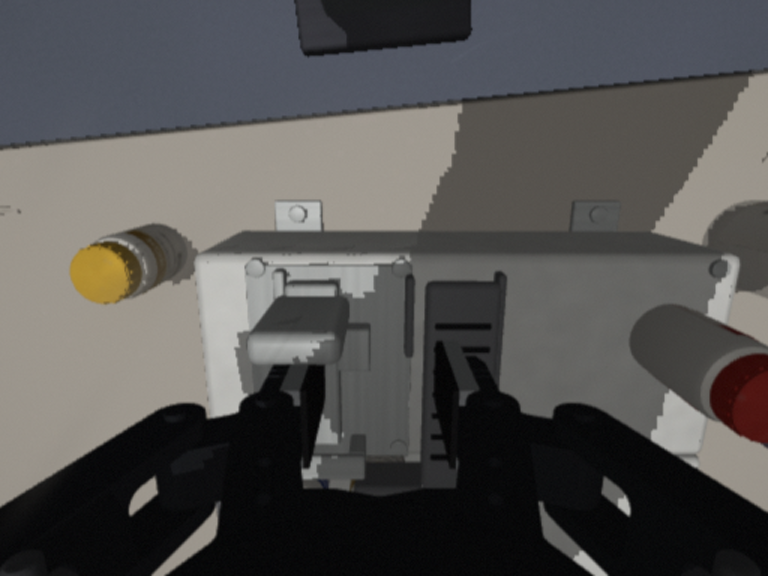

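The wrist view shows the bolt tab drawn along with the right finger (tab at about (300,330)) and the left finger still pressing the paddle near (460,345). Geometry gives about 26 mm of travel.

>>> send_rows(
  rows="36 -2 0.2 0 0; 36 -4 0.4 0 0; 36 -5 0.5 0 0; 36 -6 0.6 0 0; 36 -7 0.7 0 0; 36 -8 0.8 0 0; 36 -9 0.9 0 0; 36 -9 0.9 0 0; 36 -9 0.9 0 0; 36 -9 0.9 0 0",
)

```text
time: 9.05
position: [0.4602, -0.0405, 0.1073]
eef_rot: [[-0.996, 0.092, 0.009], [0.092, 0.996, -0.001], [-0.009, 0.0, -1.0]]
contact_force: [18.5, -0.1, -2.8]
gripper_width: 0.036
gripper_force: 10.1
```

>>> send_rows(
  rows="36 2 -0.2 0 0; 36 4 -0.4 0 0; 36 4 -0.4 2 0; 36 4 -0.4 5 0; 36 4 -0.4 10 0; 36 4 -0.4 16 0; 36 4 -0.4 30 0; 20 4 -0.4 50 0; 10 4 -0.4 70 0; 0 4 -0.4 80 0",
)

```text
time: 10.3
position: [0.4605, -0.0402, 0.1875]
eef_rot: [[-0.996, 0.093, 0.001], [0.093, 0.996, -0.0], [-0.001, -0.0, -1.0]]
contact_force: [1.0, 0.1, -1.1]
gripper_width: -0.0
gripper_force: 0.0
```

Run:
```python
from h import *
b=manip.read_camera("wrist")[:,:,::-1];c=manip.calibration("wrist");p=np.load("p.npy");p[1]-=.001
L=cv2.resize(b,(768,576),interpolation=cv2.INTER_CUBIC)
for q in [(-64,-68,108),(-64,-42,108),(-74,-68,108),(-74,-42,108),(-75,-17,92),(-75,7,92),(1,7,92)]:
    u=(proj(c,S2W(p,q))[0]+.5)*1.5-.5; cv2.circle(L,tuple(int(v) for v in u),3,(0,0,255),1)
cv2.imwrite("pics/w4.png",L)
s=manip.get_state();print(s["time"],s["position"],s["contact_force"],s["gripper_width"])
print(S2W(p,[(40,-122,0),(40,-40,0)]))
```

```text
10.35 [ 0.46088517 -0.04035455  0.18829625] [ 1.05043443 -0.1953187   0.3914257 ] -0.00043443972655662097
[[ 0.54371831 -0.14108542  0.        ]
 [ 0.55223336 -0.05952873  0.        ]]
```

View pics/w4.png

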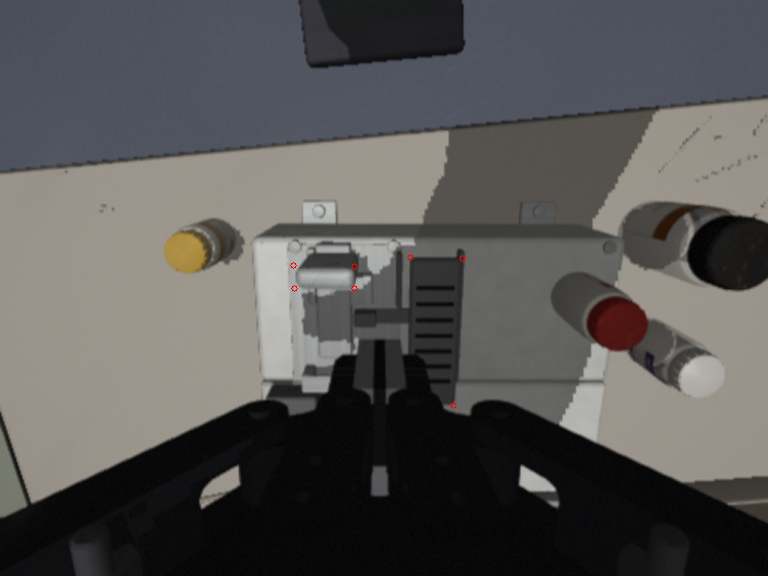

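The bolt tab sits on the predicted fully drawn marks (325,277). The paddle top matches its raised-position marks, so the catch has sprung up. Vials are standing. Now the cover.

>>> send_rows(
  rows="0 20 -30 0 0; 0 45 -65 0 0; 0 70 -95 0 0; 0 83 -110 0 0; 0 83 -110 -20 0; 0 83 -110 -45 0; 0 83 -110 -70 0; 0 83 -110 -86 0; 0 83 -110 -92 0; 0 83 -110 -92 0",
)

```text
time: 11.6
position: [0.5432, -0.1499, 0.0941]
eef_rot: [[-0.996, 0.092, -0.0], [0.092, 0.996, 0.0], [0.0, 0.0, -1.0]]
contact_force: [0.1, 0.2, 0.1]
gripper_width: 0.0002
gripper_force: 0.0
```

>>> send_rows(
  rows="0 0 4 0 0; 0 1 8 0 0; 0 1 12 0 0; 0 1.5 16 0 0; 0 2 20 0 0; 0 2.5 25 0 0; 0 3 30 0 0; 0 3 32 0 0; 0 3 32 0 0; 0 3 32 0 0",
)

```text
time: 12.85
position: [0.5463, -0.1181, 0.0941]
eef_rot: [[-0.996, 0.093, -0.0], [0.093, 0.996, 0.0], [0.0, 0.0, -1.0]]
contact_force: [0.3, 0.2, 0.2]
gripper_width: -0.0004
gripper_force: 0.0
```

>>> send_rows(
  rows="0 0.5 4 0 0; 0 1 8 0 0; 0 1.5 12 0 0; 0 1.5 16 0 0; 0 2 20 0 0; 0 2.5 24 0 0; 0 3 28 0 0; 0 3 31 0 0; 0 3.5 34 0 0; 0 4 37 0 0",
)

```text
time: 14.1
position: [0.5503, -0.081, 0.0941]
eef_rot: [[-0.996, 0.093, -0.0], [0.093, 0.996, 0.0], [0.0, 0.0, -1.0]]
contact_force: [-2.2, -0.8, 0.2]
gripper_width: 0.0
gripper_force: 0.8
```

Run:
```python
from h import *
b=manip.read_camera("wrist")[:,:,::-1]
cv2.imwrite("pics/w5.png",cv2.resize(b,(768,576),interpolation=cv2.INTER_CUBIC))
s=manip.get_state();print(s["time"],s["position"],s["contact_force"],s["gripper_width"])
```

```text
14.15 [ 0.55034198 -0.08067066  0.09414862] [-1.29315253 -0.81692294  0.68292698] 0.00019149383203498102
```

View pics/w5.png

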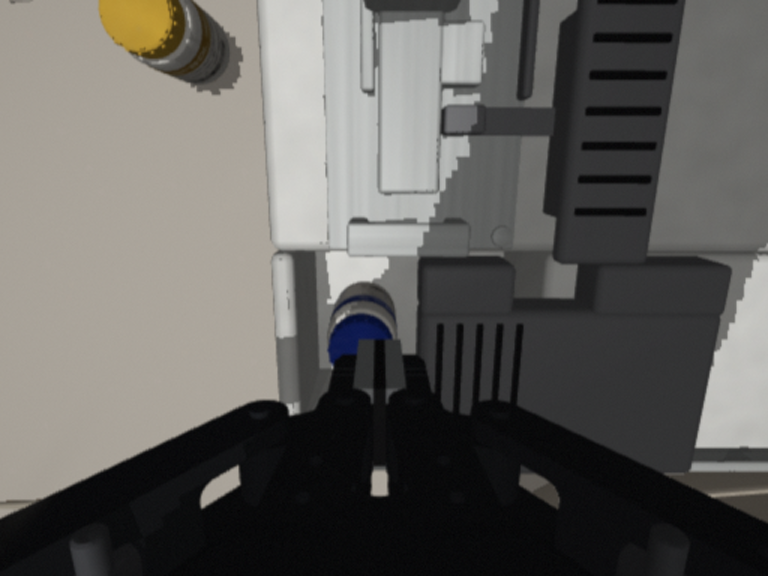

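The cover is sliding: its right end is against the closed fingers near (418,350), and a blue-capped vial is visible in the opened compartment. Vials are undisturbed. I'll continue, a little higher.

>>> send_rows(
  rows="0 0.5 4 1 0; 0 1 8 2 0; 0 1 12 2 0; 0 1.5 16 2 0; 0 2 20 2 0; 0 2.5 24 2 0; 0 3 28 2 0; 0 3 32 2 0; 0 3.5 35 2 0; 0 3.5 37 2 0",
)

```text
time: 15.4
position: [0.5541, -0.044, 0.0965]
eef_rot: [[-0.996, 0.093, 0.001], [0.093, 0.996, -0.0], [-0.001, -0.0, -1.0]]
contact_force: [-0.7, -1.2, 5.6]
gripper_width: 0.0002
gripper_force: 2.6
```

>>> send_rows(
  rows="0 0 2 0 0; 0 0 4 0 0; 0 0.5 5 0 0; 0 0.5 6 0 0; 0 0.5 7 0 0; 0 0.5 8 0 0; 0 0.5 8 0 0; 0 0.5 8 0 0; 0 0.5 8 0 0; 0 0.5 8 0 0",
)

```text
time: 16.65
position: [0.5548, -0.0361, 0.0964]
eef_rot: [[-0.996, 0.093, 0.001], [0.093, 0.996, 0.0], [-0.001, 0.0, -1.0]]
contact_force: [2.1, -0.8, 4.8]
gripper_width: -0.0
gripper_force: 2.7
```

Run:
```python
from h import *
cv2.imwrite("pics/w6raw.png",manip.read_camera("wrist")[:,:,::-1])
s=manip.get_state();print(s["time"],s["position"],s["contact_force"],s["wrist_torque"],s["gripper_force"])
```

```text
16.7 [ 0.55476313 -0.03611799  0.09643889] [ 1.20686404 -0.17490648  5.450837  ] [-0.1570741  -0.33413238 -0.06851581] 2.674157597939484
```

>>> send_rows(
  rows="0 0 -1 0 0; 0 0 -3 1 0; 0 0 -3 5 0; 0 0 -3 15 0; 0 -5 -3 30 0; 0 -20 -3 50 0; 0 -40 -3 75 0; 0 -60 -3 95 0; 0 -70 -3 105 0; 0 -70 -3 105 0",
)

```text
time: 17.95
position: [0.4846, -0.0394, 0.2022]
eef_rot: [[-0.996, 0.093, 0.002], [0.093, 0.996, -0.001], [-0.002, -0.0, -1.0]]
contact_force: [0.2, -0.3, 0.5]
gripper_width: 0.0004
gripper_force: 0.0
```

Run:
```python
from h import *
c=manip.calibration("wrist");b=manip.read_camera("wrist")[:,:,::-1].copy();p=np.load("p.npy");p[1]-=.001
B=cv2.resize(b,(800,600))[130:430,100:700];u0=np.array([100,130])
for y in (-10,):
  for x in (4,76):
    u=(proj(c,S2W(p,(x,y,78)))[0]+.5)*1.5625-.5-u0; cv2.circle(B,tuple(int(v) for v in u),4,(0,0,255),1)
A=cv2.resize(cv2.imread("pics/w6raw.png"),(800,600))[180:480,100:700]
cv2.imwrite("pics/cmp.png",np.vstack([A,B]))
s=manip.get_state();print(s["time"],s["position"],s["contact_force"],s["wrist_torque"])
```

```text
18.0 [ 0.4846292  -0.03926518  0.20125211] [-0.4242875  -0.20813194  0.07408077] [-0.03218293 -0.04159276 -0.02473144]
```

View pics/cmp.png

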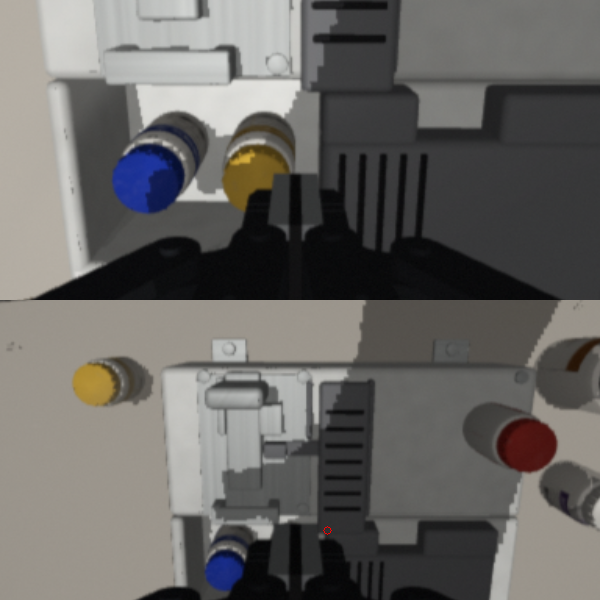

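Both halves show the cover pushed left over the deck, with blue- and yellow-capped vials in the open compartment. The right fingertip was rubbing the yellow vial's cap. The cover end, near (335,545), is close to the full-open mark. I felt no end stop, so I'll push again further back on the cover, clear of that cap, until I feel it.

>>> send_rows(
  rows="0 30 -1 0 0; 0 60 -2 0 0; 0 84 -3 -10 0; 0 84 -3 -35 0; 0 84 -3 -60 0; 0 84 -3 -80 0; 0 84 -3 -92 0; 0 84 -3 -100 0; 0 84 -3 -104 0; 0 84 -3 -104 0",
)

```text
time: 19.25
position: [0.5685, -0.0422, 0.0974]
eef_rot: [[-0.996, 0.093, 0.0], [0.093, 0.996, -0.0], [-0.0, 0.0, -1.0]]
contact_force: [0.3, -0.2, -0.3]
gripper_width: 0.0001
gripper_force: 0.0
```

>>> send_rows(
  rows="0 0 2 0 0; 0 0 4 0 0; 0 0.5 5 0 0; 0 0.5 6 0 0; 0 0.5 7 0 0; 0 1 8 0 0; 0 1 9 0 0; 0 1 10 0 0; 0 1 11 0 0; 0 1 11 0 0",
)

```text
time: 20.5
position: [0.5693, -0.0348, 0.0975]
eef_rot: [[-0.995, 0.095, -0.001], [0.095, 0.995, -0.007], [0.0, -0.007, -1.0]]
contact_force: [-3.2, -18.8, 0.5]
gripper_width: 0.0001
gripper_force: 10.0
```

The end stop is clear at 18.8 N. Backing off and lifting.

>>> send_rows(
  rows="0 0 -3 0 0; 0 0 -6 0 0; 0 0 -7 0 0; 0 0 -7 10 0; 0 0 -7 25 0; 0 0 -7 50 0; 0 0 -7 80 0; 0 0 -7 110 0; 0 0 -7 120 0; 0 0 -7 120 0",
)

```text
time: 21.75
position: [0.5697, -0.0382, 0.2178]
eef_rot: [[-0.996, 0.093, 0.001], [0.093, 0.996, -0.0], [-0.001, -0.0, -1.0]]
contact_force: [-0.8, -0.5, -0.2]
gripper_width: -0.0
gripper_force: 0.0
```

Run:
```python
from h import *
s=manip.get_state();print(s["time"],s["position"],s["contact_force"])
print(manip.sign_off())
```

```text
21.75 [ 0.56970573 -0.03818778  0.21776087] [-0.77996776 -0.51906259 -0.20295564]
the job is handed in; nothing more can be done
None
```

The job is handed in at 21.75 s: bolt drawn to its stop, catch back up, cover pushed to its end stop, and the listed vials looked undisturbed in the last pictures (mouse not re-checked); a fingertip did rub the cap of a vial inside the compartment at about 5 N.

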